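# Locate a moulded bracket against two dowels and an end stop

### The job

Pick the black bracket up by its round boss and, without dropping it, lay it flat on the aluminium fixture plate, straight long edge towards the two dowels, about a centimetre clear of the dowels and of the end stop. Press it gently against both dowels so that both are felt, and then slide it along them and press it gently against the end stop, so that it finally lies let go and at rest, touching all three. Never push on a dowel or the stop with more than 20 N, and leave the jar, the screwdriver and the tin where they are.

Things in the scene. Friction and masses are not known exactly. Their poses are not given: they have to be found in the camera images.
- bracket: Loose black moulded bracket, about 0.17-0.34 kg: flange 10 mm thick, 80 mm along x (-40 to 40), 150 mm along y (-75 to 75). Origin: centre of the underside, z up. The +x long edge is straight over 150 mm and goes to the dowels; the corners at -x are cut slantwise; the flat +y end goes to the stop. Low walls (to z = 20 mm) at y = +-43. Grip its central round boss across x.
- boss (a point): The height to grip: on the axis of the bracket's round boss (28 mm diameter, over the bracket's origin, from 10 to 46 mm above the underside), 34 mm above the underside. The boss can turn in a light grip. Thin gussets beside the boss at bracket y = +-13 to 27, up to z = 22 mm, are for looks only.
- bracket_edge (a point): Middle of the bracket's straight long edge face, at bracket x = 40, y = 0, z = 5 mm.
- bracket_end (a point): On the bracket's +y end plane, at bracket x = 0, y = 75, z = 5 mm (the end face itself runs from x = -5 to 40).
- fixture: Fixed aluminium base plate, 140 mm along its x (-75 to 65 mm) by 230 mm along its y (-115 to 115), turned up to 0.45 rad. Origin on the bench; its top face is 20 mm above it. Two dowels stand near its +x side, the end stop at its +y side. The bracket at home has its x and y axes along the plate's x and y.
- dowel_right: Fixed upright steel dowel, 12 mm diameter, 24 mm high above the plate; origin on its axis at the plate's top, at fixture x = 51, y = -42 mm.
- dowel_left: The other dowel, the same, at fixture x = 51, y = +42 mm.
- dowel_line (a point): Point midway between the dowels on the line that touches both of them on the bracket's side: fixture x = 45, y = 0, z = 25 mm; axes those of the fixture. A bracket at home has its straight edge in this line.
- stop: Fixed steel end stop on the plate's top at its +y side, with an upright round nose (radius 8 mm, 24 mm high) facing -y. It is clamped somewhere along a slot: the nose is 68 to 88 mm from the plate's origin along y, at fixture x = 5 mm. Origin: the nose's foremost line, at the plate's top; axes those of the fixture.
- stop_face (a point): The nose's foremost line, 5 mm above the plate's top; axes those of the fixture.
- pad: Fixed blue pad, 130 by 190 by 4 mm, on which the bracket lies at the start. Plate and pad may be on either side.
- jar: Bystander: small amber jar, 52 mm diameter, 65 mm high, origin at the centre of its underside, beyond the work. Leave alone.
- screwdriver: Bystander: screwdriver 190 mm long lying on the bench to the right of the work. Leave alone.
- tin: Bystander: open steel tin, 75 by 100 mm, 35 mm high, origin at the centre of its underside, beyond the work. Leave alone.
Not all that is in view belongs to the job. Of the things like the bracket, leave any that is purple; of the rest the larger one is meant.

How it is judged:
By the outcome, as a careful person would: the job done as asked, in the order asked, and still so for the second after the job is handed in, with the robot touching nothing.
It also fails if it takes over 72 s, if anything falls off the work surface, if the arm or the gripper's body presses on something with over 40 N, if the wrist force passes 120 N, or if a joint passes its speed limit or range.

### The arm

A 7-joint arm with a two-finger parallel gripper is mounted at the origin on the work surface. World frame = base frame: x ahead of the robot, y to its left, z up, the work surface at z = 0. Lengths are in m, angles in rad, forces in N, time in s.
With the tool pointing down it reaches from about 0.4 to 0.9 m from the base axis. Payload 5.5 kg.
Tool frame: the origin (TCP) lies midway between the tips of the shut fingers; the grasp point (between the pads) lies 19 mm behind it (manip.grip_depth is the distance from the TCP to the grasp point, in m); z points along the fingers, y is the line along which they close (so a half turn about z gives the same grasp; the last joint's range is limited). The gripper opens to 92 mm and grips with 3 to 60 N. Pads are 19 mm wide; open, the fingers measure 130 mm over their backs; the gripper's body (75 mm by 190 mm) begins 47 mm behind the grasp point.
Start: joints at [1.47, 0.501, -0.427, 1.55, 0.221, 1.138, -0.21], TCP at [0.231, -0.607, 0.227] pointing down, gripper open.
Joint ranges: [-2.88, 2.88], [-0.31, 2.03], [-1.54, 1.56], [0.2, 2.42], [-1.41, 4.55], [0.19, 2.02], [-2.57, 2.57]. Speed limits (rad/s): [2.57, 2.57, 3.14, 3.14, 3.14, 3.14, 3.14].

### API

Orientations are given as a unit quaternion [x, y, z, w].
In Python, from bench import manip, effector, viewer gives the robot as it stands. Calls block until the motion is done:
- manip.move_pose(position, orientation): joint-space move of the TCP to a pose.
- manip.servo_line(position, ori=None, vel=0.15): straight line of the TCP; ori=None keeps the orientation; vel is the mean speed in m/s.
- manip.movej(angles): joint-space move.
- effector.open_jaws() and effector.close(f_grip=None): open the fingers fully, or close them until they stop; f_grip is the grip in N (None keeps the last).
- manip.sleep(seconds).
- manip.solve_ik(position, orientation): joint angles nearest the present ones, or None.
- viewer.get_image(name): name is "side" or "top"; returns the picture (400x640x3 uint8, red, green, blue); there is no depth.
- viewer.get_calibration(name): a dict with "vfov" (degrees; the focal length in pixels is half the picture's height over the tangent of half this angle, whatever the lens; pixels are square), "cx", "cy" (the principal point, pixels), "eye" and "attitude" of the camera in the world. Camera axes: x right, y down, z forward; pixel columns grow to the right and rows downward; lengths in m; the calibration is good to about 2 mm. A picture is of the moment at which its call begins. get_calibration takes no time and is no camera call.
A pose or a line that the arm cannot do raises manip.PlanningError and nothing moves.
- manip.hand_in(): hands the job in; it is judged then, once.
Readings, each from a call of its own:
- manip.current_clock(): time.
- manip.current_q(): joint angles.
- manip.current_joint_velocities(): joint speeds.
- manip.current_tau(): joint torques, N m.
- manip.current_tool_pos(): TCP position.
- manip.current_tcp_rot(): TCP orientation.
- manip.current_force(): force on the tool from outside, world axes, zero at the start.
- manip.current_wrist_torque(): the same for the moment, N m.
- manip.current_finger_gap(): finger opening in m.
- manip.current_gripper_force(): force on a finger pad.
Only numpy, scipy, OpenCV 4.12 (cv2) and the standard library are available. Lean on these libraries where they do the work, as an engineer would, in place of code of your own. Each camera call takes 0.05 s, during which the arm holds its last target. There are 200 camera calls.

## Working session

There is one attempt and no reset: what is moved stays moved. The work goes in short steps, each a Python script; the robot and the scene stay as the last script left them, time stands still between calls to the robot, and variables do not carry over. Pictures are saved under pics/ and viewed, at most 10 in all, crops included, and the job is handed in when it is done.

```bash
mkdir -p pics; ls; python3 - <<'E'
from bench import manip, effector, viewer
import cv2
for n in("top","side"):
    im=viewer.get_image(n); cv2.imwrite(f"pics/{n}0.png",im[:,:,::-1]); print(n,viewer.get_calibration(n))
print(manip.current_clock(),manip.current_tool_pos(),manip.current_tcp_rot(),manip.current_force(),manip.grip_depth)
E
```

```text
pics
top {'vfov': 55.804607309459904, 'cx': 317.3977777453018, 'cy': 207.05146570996072, 'eye': array([ 0.34695154, -0.04989806,  0.9992302 ]), 'attitude': array([-0.69487713,  0.71276638, -0.07701301,  0.05638135])}
side {'vfov': 43.89860687257576, 'cx': 313.99593491984984, 'cy': 207.62463355047944, 'eye': array([0.48084226, 0.7995207 , 0.64705173]), 'attitude': array([-0.04645597,  0.88202192, -0.46859496,  0.01726112])}
0.1 [ 0.23102154 -0.60686371  0.22579124] [ 9.83497807e-01  1.80917845e-01 -1.20419100e-04 -8.84942077e-04] [ 0.70571893  0.91731354 -0.3215373 ] 0.0188
```

View pics/top0.png

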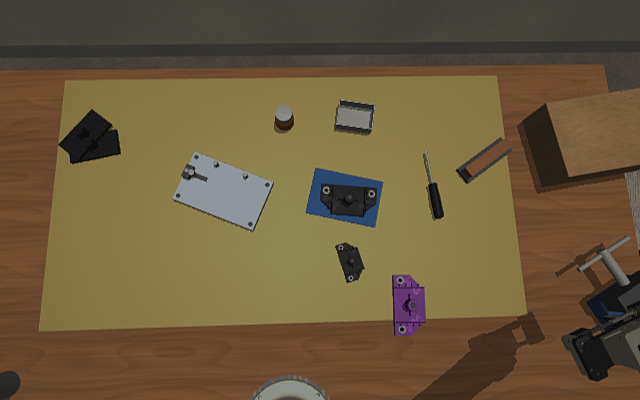

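View pics/side0.png

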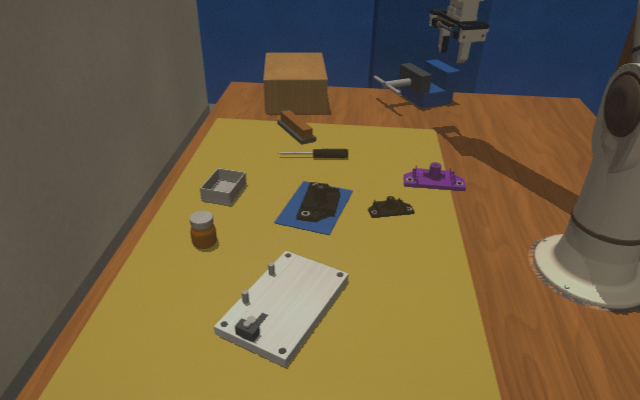

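The black parts in the top picture are the bracket on the blue pad (348,199), a smaller one at (350,262), a purple one at (408,305) and plain black blocks at (90,137). The one on the pad fits: it isn't purple, and it's larger than the other black bracket. I'll confirm that and measure it in enlarged crops.

```bash
python3 - <<'E'
import cv2,numpy as np
t=cv2.imread("pics/top0.png"); s=cv2.imread("pics/side0.png")
def crop(im,x,y,w,h,k,name,g=1):
    c=cv2.resize(im[y:y+h,x:x+w],None,fx=k,fy=k,interpolation=cv2.INTER_CUBIC)
    c=(255*(c/255.)**g).astype(np.uint8)
    for i in range((x//10+1)*10,x+w,10): cv2.putText(c,str(i),(int((i-x+.5)*k)-10,10),0,.35,(0,0,255)); cv2.line(c,(int((i-x+.5)*k),12),(int((i-x+.5)*k),18),(0,0,255))
    for j in range((y//10+1)*10,y+h,10): cv2.putText(c,str(j),(0,int((j-y+.5)*k)+4),0,.35,(0,0,255)); cv2.line(c,(24,int((j-y+.5)*k)),(30,int((j-y+.5)*k)),(0,0,255))
    cv2.imwrite("pics/"+name,c)
crop(t,298,162,96,72,8,"c_br.png",.5)
crop(t,168,145,112,90,6.6,"c_fx.png",1.3)
crop(s,205,245,155,118,5,"c_fxs.png",1.2)
E
```

```text
(no output)
```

View pics/c_br.png

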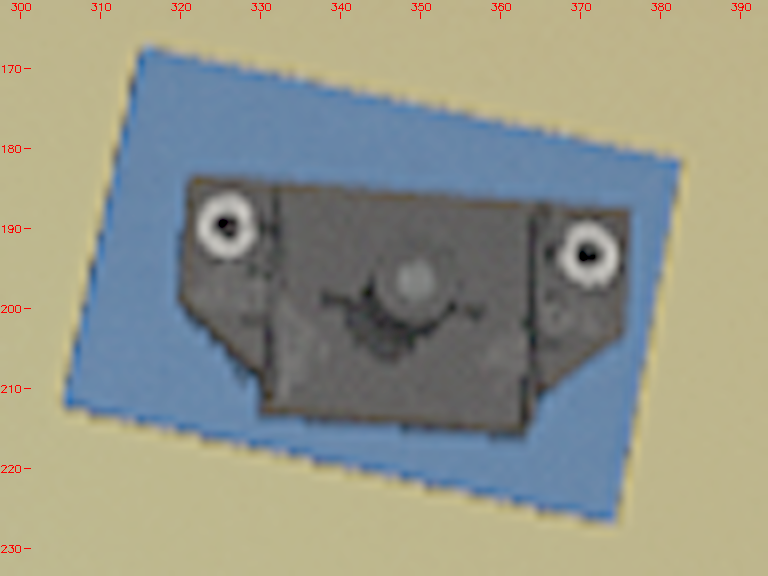

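View pics/c_fx.png

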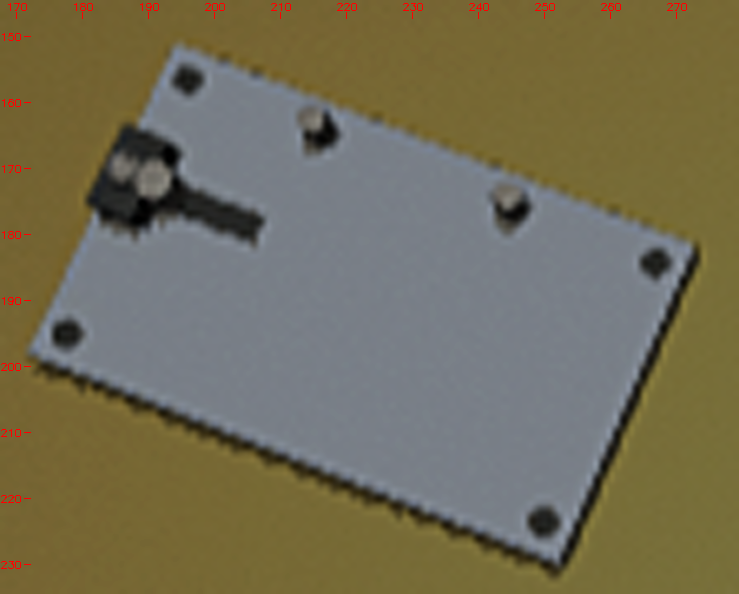

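View pics/c_fxs.png

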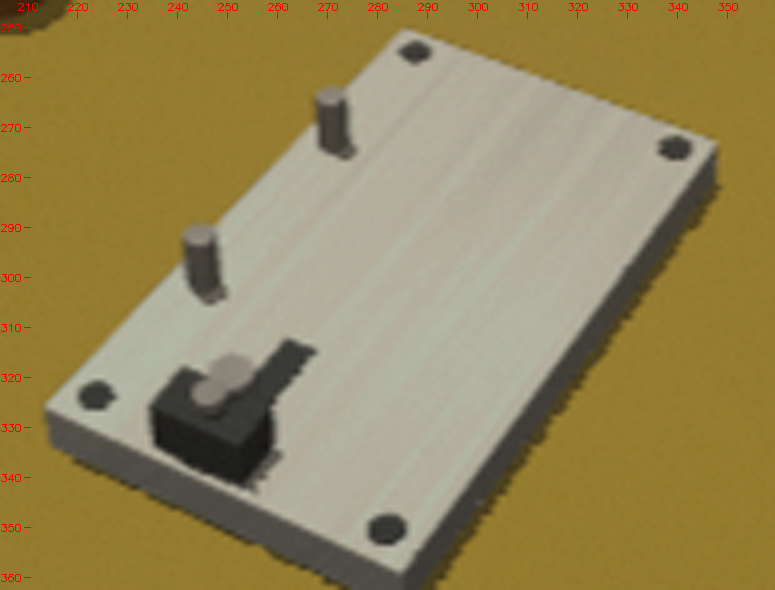

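The enlarged crop confirms the target. The bracket on the pad has its straight edge up in the picture, with corners at about (321.2,183.6) and (376.1,187.5), and its boss is at (349.1,196.5). The fixture's dowel tops are at (214.8,162.5) and (244.8,173.3), and the stop nose is at (191,171.6). Next I fit the poses.

```bash
cat > vis.py <<'E'
import numpy as np
from scipy.optimize import least_squares
from scipy.spatial.transform import Rotation as R
from bench import viewer
C={n:viewer.get_calibration(n) for n in("top","side")}
def proj(n,P,k=0):
    c=C[n]; f=200/np.tan(np.radians(c["vfov"])/2)
    p=R.from_quat(c["attitude"]).inv().apply(np.atleast_2d(P)-c["eye"])
    u=p[:,:2]/p[:,2:]; u=u*(1+k*(u**2).sum(1,keepdims=True))
    return u*f+[c["cx"],c["cy"]]
def place(q,L): # q x,y,yaw ; L local pts
    L=np.asarray(L,float); c,s=np.cos(q[2]),np.sin(q[2])
    return np.c_[q[0]+c*L[:,0]-s*L[:,1],q[1]+s*L[:,0]+c*L[:,1],L[:,2]]
E
cat > fit.py <<'E'
from vis import *
fx=np.array([[65,115,20],[65,-115,20],[-75,-115,20],[-75,115,20],[51,-42,44],[51,42,44]])/1e3
T=np.array([[194.5,151.2],[273.1,181.6],[252.7,230.1],[172,198],[244.8,173.3],[214.8,162.5],[191,171.6]])
S=np.array([[213.9,325.5],[285.5,250.1],[347.9,274.1],[285.1,359.1],[270.9,263.5],[244.5,290.9],[250.9,318.1]])
def fit(cams,usek):
    def r(p):
        L=np.vstack([fx,[.005,p[3]+.008,.044]]); P=place(p,L)
        return np.concatenate([(proj(n,P,p[4+i]*usek)-o).ravel() for i,(n,o) in enumerate(cams)])
    return least_squares(r,[.5,.2,-.3,.078,0,0],x_scale=[.01,.01,.01,.01,.1,.1])
for nm,cams in(("top",[("top",T)]),("side",[("side",S)]),("both",[("top",T),("side",S)])):
  for k in(0,1):
    s=fit(cams,k); print(nm,k,np.round(s.x,4),"rms",np.sqrt(np.mean(s.fun**2)).round(2)); 
print(s.fun.reshape(-1,2).round(1).tolist())
br=np.array([[40,75,14],[40,-75,14],[-40,43,14],[-40,-43,14],[0,0,50]])/1e3
B=np.array([[321.25,183.6],[376.1,187.5],[330.25,213],[363.25,215.9],[349.1,196.5]])
for k in (0,s.x[4]):
  b=least_squares(lambda p:(proj("top",place(p,br),k)-B).ravel(),[.4,0,0]); print("br",b.x.round(4),b.fun.reshape(-1,2).round(1).tolist(),"boss pos only")
E
python3 fit.py
```

```text
top 0 [ 0.591   0.1653 -0.3993  0.0813  0.      0.    ] rms 0.24
top 1 [ 0.5911  0.1657 -0.3991  0.0816 -0.0189  0.    ] rms 0.22
side 0 [ 0.5911  0.1641 -0.4043  0.0805  0.      0.    ] rms 0.46
side 1 [ 0.5913  0.1654 -0.405   0.0805 -0.073   0.    ] rms 0.39
both 0 [ 0.591   0.1647 -0.4025  0.0807  0.      0.    ] rms 0.43
both 1 [ 0.5912  0.1655 -0.403   0.0809 -0.0099 -0.0807] rms 0.34
[[0.1, -0.5], [0.3, -0.1], [-0.2, -0.1], [-0.1, -0.2], [-0.2, 0.6], [0.3, -0.2], [0.2, 0.0], [-0.3, -0.2], [-0.3, 0.1], [0.6, -0.8], [-0.1, -0.4], [-0.0, 0.5], [0.2, 0.6], [0.3, 0.5]]
br [ 0.5529 -0.163  -0.1021] [[-0.4, -0.5], [0.2, -0.0], [0.4, 0.2], [-0.3, -0.1], [0.1, 0.4]] boss pos only
br [ 0.5529 -0.163  -0.1021] [[-0.4, -0.5], [0.2, -0.0], [0.4, 0.2], [-0.3, -0.2], [0.1, 0.4]] boss pos only
```

The fits agree to about 1 mm: fixture at (0.591, 0.165), yaw −0.401, stop at y = 81 mm, and bracket at (0.553, −0.163), yaw −0.102. Now I pick it up.

```bash
cat > rob.py <<'E'
import numpy as np, cv2
from scipy.spatial.transform import Rotation as R
from bench import manip, effector, viewer
FX=np.array([.591,.1648,-.4015]); YS=.081
def ori(yaw,flip):  # tool y along bracket x (or reversed), z down
    a=yaw+np.pi*flip; y=np.array([np.cos(a),np.sin(a),0]); z=np.array([0,0,-1.])
    return R.from_matrix(np.c_[np.cross(y,z),y,z]).as_quat()
ux=np.array([np.cos(FX[2]),np.sin(FX[2]),0]); uy=np.array([-np.sin(FX[2]),np.cos(FX[2]),0])
def fpt(x,y,z): return np.array([FX[0],FX[1],0])+x*ux+y*uy+[0,0,z]
def force(n=5):
    F=[]
    for _ in range(n): F.append(manip.current_force()); manip.sleep(.01)
    F=np.mean(F,0); return np.array([F@ux,F@uy,F[2]])
def tf(): 
    d=np.array(manip.current_tool_pos())-[FX[0],FX[1],0]; return np.array([d@ux,d@uy,d[2]])
def snap(n,name): cv2.imwrite("pics/"+name,viewer.get_image(n)[:,:,::-1])
E
python3 - <<'E'
from rob import *
B=np.array([.5529,-.163]); yaw=-.102
best=None
for fl in(0,1):
    q=manip.solve_ik([*B,.14],ori(yaw,fl)); q2=manip.solve_ik(fpt(-.005,-.004,.14),ori(FX[2],fl)); print(fl,np.round(q,2) if q is not None else None,np.round(q2,2) if q2 is not None else None)
    if q is not None and q2 is not None:
        c=max(abs(q[6]),abs(q2[6]))
        if best is None or c<best[0]: best=(c,fl)
fl=best[1]; print("flip",fl)
t=manip.current_clock()
manip.move_pose([*B,.14],ori(yaw,fl)); print(manip.current_clock()-t)
manip.servo_line([*B,.0195],vel=.1); print("F",force(),manip.current_tool_pos())
effector.close(30); print("gap",manip.current_finger_gap(),manip.current_gripper_force(),"F",force(),manip.current_clock())
E
```

```text
0 [ 0.91  0.61 -0.89  1.81  0.55  1.   -0.31] [ 0.44  0.78 -1.11  1.72  0.76  1.14 -1.3 ]
1 [-0.38  0.57  0.83  1.85 -0.51  0.95 -2.56] [ 0.52  0.92 -1.3   1.72  0.93  1.27  1.73]
flip 0
2.0
F [0.00336055 0.28008096 0.59268079] [ 0.55350362 -0.16315762  0.02024531]
gap 0.02731997292498192 29.999951720237732 F [ 0.61952413  0.13211937 -0.48762256] 4.5583
```

```bash
python3 - <<'E'
from rob import *
p=np.array(manip.current_tool_pos())
manip.servo_line(p+[0,0,.1],vel=.12); print("lift F",force(),manip.current_finger_gap())
o=ori(FX[2],0)
manip.move_pose(fpt(-.005,-.004,.12),o)
manip.servo_line(fpt(-.005,-.004,.06),vel=.1)
manip.sleep(.2); print(tf(),"F",force(),manip.current_finger_gap(),manip.current_clock())
snap("side","side1.png"); snap("top","top1.png")
s=cv2.imread("pics/side1.png"); x,y,w,h=190,190,190,180
c=cv2.resize(s[y:y+h,x:x+w],None,fx=3.3,fy=3.3,interpolation=cv2.INTER_CUBIC)
cv2.imwrite("pics/c1.png",(255*(c/255.)**.6).astype(np.uint8))
E
```

```text
lift F [-0.06804576 -0.14553025 -2.74975388] 0.02743436111015345
[-0.00456537 -0.00349628  0.0607904 ] F [-0.33626392 -0.205045   -2.49042327] 0.027398114432736678 7.8167
```

View pics/c1.png

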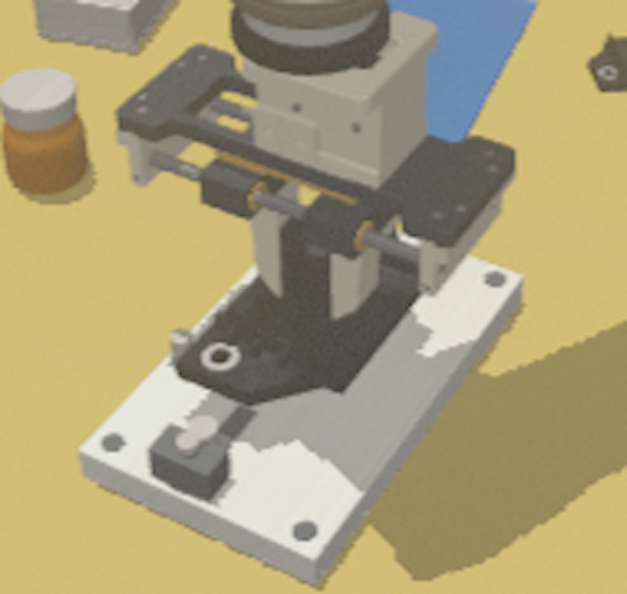

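The bracket hangs level in the grip over the plate, with its straight edge towards the dowels. The upper +y/+x corner is at about side (244,299). I compare that with the prediction.

```bash
python3 - <<'E'
from rob import *; from vis import proj,place
from bench import manip
t=tf(); c=manip.current_tool_pos(); z=c[2]-.0155
for dy in(-.02,0,.02):
    L=np.array([[.04,.075,z+.01],[-.005,.075,z+.01],[.04,.075,z],[-.005,.075,z],[-.04,.043,z]])
    print(dy,((proj("side",place([c[0],c[1],FX[2]+dy],L))+.5-[190,190])*3.3).round(0).tolist())
print(R.from_quat(manip.current_tcp_rot()).as_matrix()[:,1], ux)
E
```

```text
-0.02 [[171.0, 365.0], [245.0, 398.0], [172.0, 379.0], [246.0, 412.0], [339.0, 398.0]]
0 [[172.0, 367.0], [247.0, 399.0], [174.0, 381.0], [248.0, 413.0], [342.0, 397.0]]
0.02 [[174.0, 369.0], [250.0, 400.0], [175.0, 383.0], [251.0, 414.0], [344.0, 397.0]]
[ 9.20442774e-01 -3.90876601e-01  7.63257746e-04] [ 0.92047583 -0.3907995   0.        ]
```

This matches within about 2 px. Now I lay it down with guarded steps, let go, and regrip lightly.

```bash
python3 - <<'E'
from rob import *
t0=force(20)
p=fpt(-.005,-.004,.040); manip.servo_line(p,vel=.08); print("at",tf(),force())
c=manip.current_clock()
z=.040
while z>.030:
    z-=.0007; manip.servo_line(fpt(-.005,-.004,z),vel=.02); F=force(4)
    if F[2]-t0[2]>4: break
print("land z",z,tf(),F-t0,"t",manip.current_clock()-c,manip.current_clock())
effector.open_jaws(); print("open",tf(),force(),manip.current_clock())
effector.close(10); print("regrip",manip.current_finger_gap(),manip.current_gripper_force(),force(20),manip.current_clock())
snap("top","top2.png")
s=cv2.imread("pics/top2.png"); x,y,w,h=160,120,130,130
E
```

```text
at [-0.00573712 -0.00456591  0.03883402] [-0.15429803  0.51107833 -2.6237851 ]
land z 0.035100000000000006 [-0.00490075 -0.00393676  0.03549179] [-0.84254537 -1.24773515  5.32876611] t 1.9832999999999998 10.5083
open [-0.00499758 -0.00398503  0.03510701] [-0.03798844  0.08936396  0.16451131] 11.675
regrip 0.028089517232366138 10.000022202730179 [ 0.1977344   0.07394124 -0.01270768] 12.85
```

```bash
python3 - <<'E'
from rob import *
x,y,z=-.005,-.004,.0351
manip.servo_line(fpt(.000,y,z),vel=.03); x=0
log=[]
while x<.012:
    x+=.0005; manip.servo_line(fpt(x,y,z),vel=.02); F=force(4); log.append((round(x*1e3,1),round(tf()[0]*1e3,2),*F.round(1),round(manip.current_wrist_torque()[2],3)))
    if F[0]<-7 or abs(F[1])>6: break
for l in log: print(*l)
print(tf(),manip.current_finger_gap(),manip.current_clock())
E
```

```text
0.5 0.66 0.4 -0.0 0.2 0.027
1.0 0.66 -1.2 0.1 1.3 0.03
1.5 1.25 -2.6 0.1 1.6 0.059
2.0 2.06 -1.6 0.5 1.0 -0.061
2.5 2.65 -1.5 0.1 0.4 -0.006
3.0 3.11 -1.6 -0.2 0.9 -0.054
3.5 3.57 -1.4 0.4 0.6 -0.011
4.0 4.09 -1.7 0.3 1.1 -0.021
4.5 4.58 -1.8 -0.3 0.8 -0.056
5.0 5.09 -1.5 0.6 1.1 -0.026
5.5 5.41 -2.4 0.1 1.5 -0.049
6.0 5.46 -4.2 -0.8 3.0 -0.051
6.5 5.45 -5.8 -0.7 4.3 0.045
7.0 5.53 -6.7 -1.1 5.3 -0.103
7.5 5.53 -7.5 -1.6 5.9 -0.029
[ 0.00552514 -0.00398124  0.03506293] 0.02779206859669274 17.4667
```

Contact is at x = 5.4 mm with almost no yaw moment (under 0.1 N m), so both dowels carry load. I press slightly more, ease off, then slide to the stop.

```bash
python3 - <<'E'
from rob import *
z=.0351;y=-.004
for x in(.008,.0085):
    manip.servo_line(fpt(x,y,z),vel=.02); manip.sleep(.1); T=[]
    for _ in range(10): T.append(manip.current_wrist_torque()[2]); manip.sleep(.01)
    print("press",x,tf()*1e3,force(8).round(1),np.mean(T).round(3))
x=.0066; manip.servo_line(fpt(x,y,z),vel=.02); print("eased",force(8).round(1),tf()*1e3)
manip.servo_line(fpt(x,.001,z),vel=.02); y=.001; print("slid",force(8).round(1),tf()*1e3)
log=[]; 
while y<.018:
    y+=.0005; manip.servo_line(fpt(x,y,z),vel=.02); F=force(4); log.append((round(y*1e3,1),*(tf()[:2]*1e3).round(2),*F.round(1)))
    if F[1]<-8 or F[0]<-10: break
for l in log: print(*l)
print(manip.current_finger_gap(),manip.current_clock())
E
```

```text
press 0.008 [ 5.48538057 -3.97809939 35.01629958] [-8.7 -1.9  6.6] -0.04
press 0.0085 [ 5.50497254 -3.95820226 35.01548697] [-9.9 -2.   7.3] -0.015
eased [-6.3 -1.2  4. ] [ 5.4714934  -3.9533835  35.02692517]
slid [-7.3 -6.8  8.7] [ 5.51883721 -2.05852838 34.64206008]
1.5 5.51 -2.04 -7.6 -8.5 9.3
0.027583186276214113 19.5333
```

It's sticking: the top-heavy push at the boss loads the edge down on the plate. I ease the sideways press and carry on sliding.

```bash
python3 - <<'E'
from rob import *
z=.0351;y=-.0015;x=.0058
manip.servo_line(fpt(x,y,z),vel=.02); print("eased",force(8).round(1),tf()*1e3)
log=[]
while y<.012:
    y+=.0005; manip.servo_line(fpt(x,y,z),vel=.02); F=force(4); log.append((round(y*1e3,1),*(tf()*1e3).round(2),*F.round(1)))
    if F[1]<-6 or F[0]<-8: break
for l in log: print(*l)
print(manip.current_finger_gap(),manip.current_clock())
snap("top","top3.png"); snap("side","side3.png")
s=cv2.imread("pics/side3.png")[230:360,200:350]
cv2.imwrite("pics/c3.png",(255*(cv2.resize(s,None,fx=4.5,fy=4.5,interpolation=2)/255.)**.6).astype(np.uint8))
E
```

```text
eased [-4.6 -2.1  1.2] [ 5.49674761 -2.20037527 34.7118909 ]
-1.0 5.5 -2.15 34.7 -5.3 -3.2 2.0
-0.5 5.5 -2.11 34.7 -5.1 -5.1 3.5
0.0 5.52 -1.97 34.66 -5.4 -5.5 4.1
0.5 5.53 -1.64 34.69 -5.5 -5.4 4.4
1.0 5.52 -1.2 34.68 -5.1 -6.2 4.4
0.027790484614180083 21.325
```

View pics/c3.png

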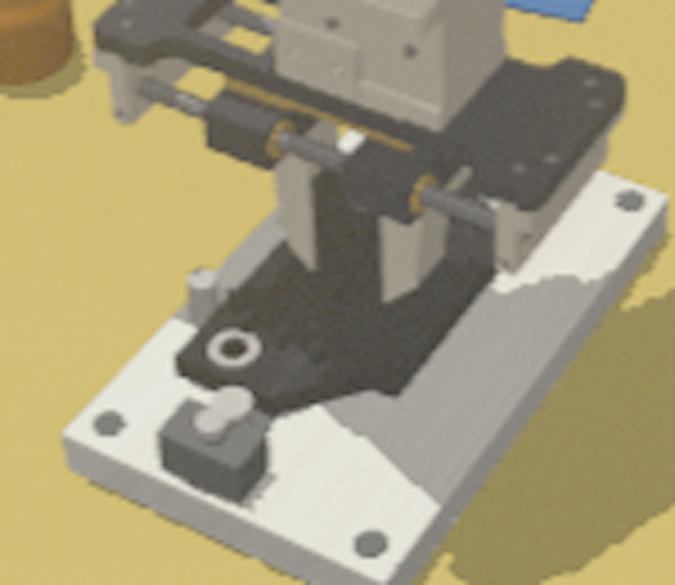

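The bracket lies flat along the dowels. Its end corner is at about side (239.5,310), close to the nose at (252,320). It has started to slide, so I check the remaining gap and continue with less side press.

```bash
python3 - <<'E'
from rob import *; from vis import proj
for yy in(-.004,-.002,0,.002,.004,.006): print(yy,proj("side",fpt(.045,yy+.075,.03)).round(1).tolist(),end=" ")
z=.0352;y=.0005;x=.0051
manip.servo_line(fpt(x,y,z),vel=.02); print("\neased",force(8).round(1),tf()*1e3)
log=[]
while y<.014:
    y+=.0005; manip.servo_line(fpt(x,y,z),vel=.02); F=force(4); log.append((round(y*1e3,1),*(tf()*1e3).round(2),*F.round(1)))
    if F[1]<-7 or F[0]<-8: break
for l in log: print(*l)
print(manip.current_finger_gap(),manip.current_clock())
E
```

```text
-0.004 [[238.1, 309.2]] -0.002 [[237.4, 310.0]] 0 [[236.7, 310.7]] 0.002 [[236.0, 311.5]] 0.004 [[235.3, 312.2]] 0.006 [[234.6, 313.0]] 
eased [-2.  -1.  -2.6] [ 5.44362054  0.44966269 34.89010299]
1.0 5.41 1.45 35.25 -1.1 -0.5 -2.8
1.5 5.35 1.79 35.35 -0.3 0.1 -2.8
2.0 5.36 2.19 35.35 -0.7 -0.3 -2.8
2.5 5.29 2.62 35.28 -0.4 -0.4 -2.2
3.0 5.21 3.09 35.25 -0.3 -0.2 -2.8
3.5 5.11 3.53 35.21 0.2 -0.2 -2.6
4.0 5.05 4.06 35.2 0.6 -0.0 -2.6
4.5 5.08 4.54 35.18 0.4 -0.1 -2.7
5.0 5.1 5.07 35.21 0.0 0.2 -2.6
5.5 5.09 5.56 35.22 0.1 -0.3 -2.5
6.0 5.08 6.02 35.19 0.3 0.3 -2.4
6.5 5.12 6.54 35.22 0.1 -0.2 -2.3
7.0 5.08 7.04 35.19 -0.0 0.1 -2.7
7.5 5.09 7.54 35.23 0.4 0.3 -2.6
8.0 5.11 8.04 35.21 -0.1 -0.0 -2.7
8.5 5.09 8.52 35.2 0.0 0.3 -2.6
9.0 5.09 9.05 35.22 0.3 -0.4 -2.5
9.5 5.08 9.54 35.18 -0.1 -0.3 -2.6
10.0 5.12 9.77 35.15 0.5 -1.3 -2.1
10.5 5.14 9.81 35.08 -0.2 -2.7 -1.8
11.0 5.18 9.9 35.03 -0.4 -5.5 0.3
11.5 5.2 9.94 34.98 -1.1 -6.1 0.9
12.0 5.22 9.95 34.91 -1.2 -6.8 1.5
12.5 5.26 9.98 34.85 -1.2 -8.1 1.9
0.027938268326815566 28.5417
```

The stop was felt at y ≈ 9.8 mm. During the slide, though, the bracket was partly lifted and came about 0.4 mm off the dowels. I back off, set it down, regrip centred, and redo it properly with the side force regulated.

```bash
python3 - <<'E'
from rob import *
manip.servo_line(fpt(.0049,.004,.0352),vel=.03)
z=.0352
while force(3)[2]<1 and z>.0335: z-=.0003; manip.servo_line(fpt(.0049,.004,z),vel=.02)
print("down",z,tf()*1e3,force().round(1))
effector.open_jaws(); manip.servo_line(fpt(.0049,.0003,.0350),vel=.03); effector.close(12)
z=.0350;y=.0003;x=.0049; print("grip",manip.current_finger_gap(),force(8).round(1),tf()*1e3,manip.current_clock())
while x<.010:
    x+=.0005; manip.servo_line(fpt(x,y,z),vel=.02); F=force(4)
    if F[0]<-7: break
T=[]
for _ in range(8): T.append(manip.current_wrist_torque()[2]); manip.sleep(.01)
print("press",x,tf()*1e3,F.round(1),"Tz",np.mean(T).round(3),manip.current_clock())
x-=.0013; manip.servo_line(fpt(x,y,z),vel=.02)
log=[]
while y<.013 and manip.current_clock()<60:
    F=force(3); x+=np.clip(.00025*(F[0]+3),-.0004,.0004)
    y+=.0005; manip.servo_line(fpt(x,y,z),vel=.02); F=force(4); log.append((round(x*1e3,1),round(y*1e3,1),*(tf()*1e3).round(2),*F.round(1)))
    if F[1]<-9 or F[0]<-9 : break
    if len(log)>6 and F[1]<-5.5 and tf()[1]-ly<.0001 and tf()[1]>.004: break
    ly=tf()[1]
for l in log: print(*l)
print(manip.current_finger_gap(),manip.current_clock())
E
```

```text
down 0.0343 [ 4.97225432  4.39922253 34.69576927] [-0.6  0.8  2.2]
grip 0.02744485590985129 [ 0.1 -0.3  0.2] [ 4.9171011   0.32736884 35.02007447] 32.3417
press 0.007900000000000003 [ 5.54397026  0.35314017 34.9808164 ] [-8.3 -2.2  6.2] Tz 0.027 34.1083
6.2 0.8 5.47 0.37 34.93 -4.7 -2.0 4.4
5.8 1.3 5.48 0.39 34.97 -4.7 -3.1 5.4
5.4 1.8 5.51 0.34 34.95 -4.1 -3.6 5.6
5.2 2.3 5.5 0.37 34.94 -4.5 -5.3 6.1
4.9 2.8 5.45 0.62 34.96 -3.9 -5.3 6.3
4.7 3.3 5.49 0.95 34.96 -3.6 -5.5 6.8
4.7 3.8 5.49 1.42 34.95 -3.3 -5.3 6.3
4.5 4.3 5.44 2.03 34.96 -3.2 -5.1 5.5
4.6 4.8 5.47 2.37 34.93 -3.1 -5.5 6.3
4.5 5.3 5.43 3.02 34.94 -3.2 -5.5 6.2
4.6 5.8 5.47 3.46 34.96 -3.1 -5.8 5.8
4.5 6.3 5.43 4.08 34.93 -2.6 -4.8 5.3
4.6 6.8 5.48 4.47 34.96 -2.7 -5.5 6.0
4.6 7.3 5.44 4.87 34.94 -3.0 -5.6 6.4
4.5 7.8 5.44 5.54 34.96 -2.9 -5.7 5.9
4.6 8.3 5.45 5.79 34.97 -3.3 -6.6 6.3
4.7 8.8 5.46 5.76 34.94 -3.6 -7.1 7.8
0.02754222554745793 39.6
```

```bash
python3 - <<'E'
from rob import *
z=.0350;x=.0050
for y in(.0093,.0098,.0103):
    manip.servo_line(fpt(x,y,z),vel=.02); F=force(6); print(y,tf()*1e3,F.round(1))
    if F[1]<-10: break
x=.0065; manip.servo_line(fpt(x,y,z),vel=.02); print("x press",tf()*1e3,force(6).round(1))
manip.servo_line(fpt(.0060,.0075,z),vel=.02); print("ease",tf()*1e3,force(6).round(1))
effector.open_jaws(); print("open",tf()*1e3,force(6).round(1))
manip.servo_line(fpt(.0055,.006,.16),vel=.12)
manip.move_pose([.45,-.2,.3],ori(FX[2],0)); manip.sleep(.2); print(force(),manip.current_clock())
snap("top","top4.png"); snap("side","side4.png")
s=cv2.imread("pics/side4.png")[235:345,205:330]; t=cv2.imread("pics/top4.png")[145:235,168:280]
f=lambda a,k:(255*(cv2.resize(a,None,fx=k,fy=k,interpolation=2)/255.)**.7).astype(np.uint8)
a,b=f(s,3.2),f(t,3.5); h=max(a.shape[0],b.shape[0]); pad=lambda i:cv2.copyMakeBorder(i,0,h-i.shape[0],0,0,0)
cv2.imwrite("pics/c4.png",np.hstack([pad(a),pad(b)]))
E
```

```text
0.0093 [ 5.43119489  5.8210104  34.88580312] [-4.6 -8.4  9. ]
0.0098 [ 5.42123655  5.88909438 34.87817181] [-4.7 -9.6 10.1]
0.0103 [ 5.45106096  6.01051544 34.84478565] [-5.3 -9.9 10.6]
x press [ 5.49244546  6.14262422 34.68291488] [-8.1 -9.9 12. ]
ease [ 5.50645547  6.15862921 34.74229677] [-5.  -3.6  5.2]
open [ 6.01357372  7.51722491 35.01476162] [-0.  -0.5  0.2]
[ 0.53712659 -0.29472266 -0.27533973] 45.2917
```

View pics/c4.png

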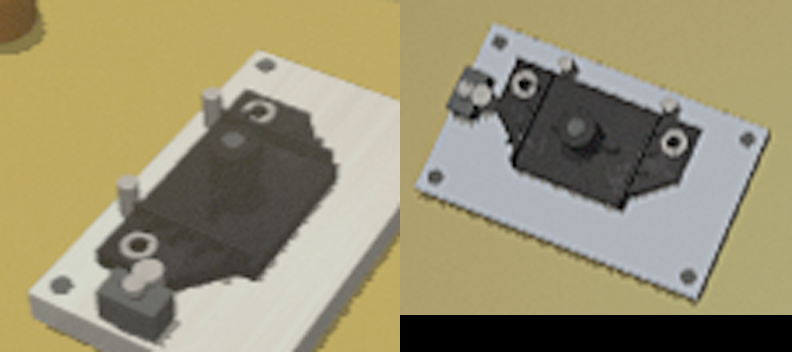

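```bash
python3 - <<'E'
from rob import *; from vis import proj
for nm,p in (("boss",(.005,.006,.066)),("c++",(.045,.081,.03)),("c+-",(.045,-.069,.03)),("-x+",(-.035,.049,.03)),("-x-",(-.035,-.037,.03))):
    t=proj("top",fpt(*p))[0]; print(nm,((t+.5-[168,145])*3.5+[400,0]).round(1))
E
```

```text
boss [579.1 127.7]
c++ [520.9  56.8]
c+- [703.5 128. ]
-x+ [515.1 167.6]
-x- [621.2 209.4]
```

The corners and boss lie within 1 px of where the home pose predicts. The contact forces were felt at both dowels and at the stop, and the gripper is clear.

```bash
python3 -c "
from bench import manip
print(manip.hand_in())"
```

```text
the job is handed in; nothing more can be done
None
```

I handed the job in at about 45 s: the bracket lies flat and let go, touching both dowels and the end stop as far as the forces and camera show, with wrist push readings at most about 10 N; the first slide drifted about 0.4 mm off the dowels and touched the stop with about 8 N, so I backed off, let go, regripped and redid the press and slide.

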